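# Sweep the silver hearts into the catch tray

### The job

Sweep the three silver hearts across the black board with your fingertips and off its far edge, so that all three end up in the white catch tray. Only push them along the board, do not pick any up. Leave the two green hearts and the brass punch where they stand on the board, and do not disturb the things on the bench beside it.

Things in the scene. Friction and masses are not known exactly. Their poses are not given: they have to be found in the camera images.
- board: Black flat board, fixed to the bench, 160 mm (its x) by 300 mm (its y), top 30 mm above the bench. Origin: on the bench under the middle of the black board; x points to the white tray, y along the board. The white open catch tray is fixed along the board's whole far (+x) edge, directly below it.
- edge (a point): Middle of the top of the board's far edge, over which things fall into the tray: 80 mm along +x from the board's origin, 30 mm above the bench. Same axes as the board.
- tray_floor (a point): Middle of the floor of the white tray, 4 mm above the bench. Inside, the tray is 76 mm deep (board's x, from the edge to the far wall) and 300 mm wide (board's y, the full length of the board); its far and end walls are 4 mm thick, 34 mm above the bench, 4 mm higher than the board. Same axes as the board.
- silver1: Silver-grey metal heart, 25 mm across the lobes, 23 mm from lobes to tip, 10 mm thick, about 30 g, lying flat on the board at the start. Origin: middle of its underside; its own +x points from the tip to the lobes, z is up.
- silver2: Silver-grey metal heart, 25 mm across the lobes, 23 mm from lobes to tip, 10 mm thick, about 30 g, lying flat on the board at the start. Origin: middle of its underside; its own +x points from the tip to the lobes, z is up.
- silver3: Silver-grey metal heart, 25 mm across the lobes, 23 mm from lobes to tip, 10 mm thick, about 30 g, lying flat on the board at the start. Origin: middle of its underside; its own +x points from the tip to the lobes, z is up.
- green1: Lime green heart, a bystander on the board, the same shape and size: 25 mm across the lobes, 23 mm from lobes to tip, 10 mm thick, about 30 g, lying flat on the board at the start. Origin: middle of its underside; its own +x points from the tip to the lobes, z is up.
- green2: Lime green heart, a bystander on the board, the same shape and size: 25 mm across the lobes, 23 mm from lobes to tip, 10 mm thick, about 30 g, lying flat on the board at the start. Origin: middle of its underside; its own +x points from the tip to the lobes, z is up.
- punch: Brass doming punch, a bystander standing upright on the board, round, 20 mm diameter, 47 mm tall, 60 g. Origin: middle of its foot; z up. The three silver hearts, two green hearts and the punch stand in six side-by-side lanes about 48 mm apart (at least 38 mm between centres), in any order, so that the straight way from each to the far edge is free.
- wax_box: Blue box, bystander on the bench left of the board, 100 x 55 x 25 mm. Origin: middle of its underside.
- anvil: Small steel anvil, bystander left of the board, 95 mm long, 56 mm tall. Origin: under its middle.
- hammer: Hammer, bystander lying right of the board, 200 mm long. Origin: on the bench under the tool.
- mandrel: Wooden ring cone, bystander standing right of the board, 44 mm diameter, 72 mm tall. Origin: middle of its foot.

How it is judged (in metres and radians):
At the end, for the whole second after the job is handed in: All three silver hearts lie at rest in the white tray (underside centre between the board edge and the tray walls, under 28 mm above the bench, below the board's top); the green hearts and the upright punch are within 10 mm of where they started (x of silver1 in the frame of edge between -0.005 and 0.079 m and y of silver1 in the frame of edge between -0.152 and 0.152 m and height (world z) of each of silver1, silver2, silver3 below 0.028 m and linear speed of each of silver1, silver2, silver3 below 0.02 m/s and x of silver2 in the frame of edge between -0.005 and 0.079 m and y of silver2 in the frame of edge between -0.152 and 0.152 m and x of silver3 in the frame of edge between -0.005 and 0.079 m and y of silver3 in the frame of edge between -0.152 and 0.152 m and distance of each of green1, green2, punch from where it was at the start of the episode below 0.01 m and angle between punch's own z axis and vertical below 0.2 rad); the robot touches nothing.
It fails at once if a silver heart is lifted more than 15 mm off the board (height (world z) of any of silver1, silver2, silver3 above 0.045 m).
It fails at once if a green heart or the punch on the board is moved more than 10 mm (distance of any of green1, green2, punch from where it was at the start of the episode above 0.01 m).
It fails at once if the punch is knocked over (angle between punch's own z axis and vertical above 0.4 rad).
It fails at once if a thing on the bench beside the board is moved more than 20 mm (distance of any of wax_box, anvil, hammer, mandrel from where it was at the start of the episode above 0.02 m).
It also fails if it takes over 58 s, if anything falls off the work surface, if the arm or the gripper's body presses on something with over 40 N, if the wrist force passes 120 N, or if a joint passes its speed limit or range.

### The arm

A 7-joint arm with a two-finger parallel gripper is mounted at the origin on the work surface. World frame = base frame: x ahead of the robot, y to its left, z up, the work surface at z = 0. Lengths are in mm, angles in rad, forces in N, time in s.
With the tool pointing down it reaches from about 350 to 775 mm from the base axis. Payload 3.1 kg.
Tool frame: the origin (TCP) lies at the very end of the fingers, on their centre line; the grasp point (between the pads) lies 19 mm behind it; z points along the fingers, y is the line along which they close (so a half turn about z gives the same grasp; the last joint's range is limited). The gripper opens to 85 mm and grips with 20 to 120 N. Pads are 22 mm wide; open, the fingers measure 114 mm over their backs; the gripper's body (76 mm by 85 mm) begins 54 mm behind the grasp point. The pads swing forward as they close: fully open they stand 13 mm farther back than shut.
Start: joints at [-1.148, 0.311, 0.014, 1.512, -0.004, 1.319, -0.027], TCP at [246.511, 491.68, 231.304] pointing down, gripper open.
Joint ranges: [-2.7, 2.7], [-0.3, 1.91], [-1.27, 1.3], [0.12, 2.57], [-1.44, 4.58], [0.2, 2.03], [-3.05, 3.05]. Speed limits (rad/s): [2.79, 2.79, 3.14, 3.14, 3.14, 3.14, 3.14].

### API

Orientations are given as [roll, pitch, yaw] about the fixed x, y, z axes, in that order (R = Rz(yaw) Ry(pitch) Rx(roll)).
In Python, from rig import telemetry, cams, ticket gives the robot as it stands.
- The arm moves only by the shell command python3 -m handwheel 'ROWS'. ROWS is JSON, a list of rows, each a list of 3 entries, a list of its own where there are three numbers: the finger opening in m, from 0 to 0.0854, then the shift along the tool's x, y, z in m, then the turn about the tool's z in degrees. In form: [[claw, [dx, dy, dz], twist], ...]. A call has 1 to 12 rows; each row is the pose to reach, as a shift and turn from the pose commanded when the call began, along the tool's axes at that moment; what a row does not reach only later rows make up. A row lasts 1/12 s, in which the tool goes at most 41.7 mm and 7.16 degrees, less where a joint would pass 70% of its speed; a pose out of reach is approached as far as the arm can. A call with a gripper value outside its range is refused whole. The fingers move at their own pace and stop on an object; the grip force is fixed at half the most. Time passes only in rows, so rows that repeat a pose let the fingers close. It gives the time, the measured TCP pose, the force, the opening and the grip force at its end, in the units of the state.
- telemetry.sense(): the state, without advancing time (a new reading comes with each control period).
- cams.read_camera(name): name is "scene" or "side" or "wrist"; returns the picture (384x512x3 uint8, red, green, blue); there is no depth.
- cams.camera_model(name): a dict with "fx", "fy", "cx", "cy" (pixels), "k1" (the pictures are not rectified: a ray, as slopes to the right and down, at radius r is drawn at 1 + k1 r^2 times it, then the intrinsics apply), "extrinsics" (4x4, takes a point from camera to world coordinates). Camera axes: x right, y down, z forward; pixel columns grow to the right and rows downward; lengths in mm; the calibration is good to about 2 mm. A picture is of the moment at which its call begins: read the wrist's pose just before it. camera_model takes no time and is no camera call; for the wrist camera it gives the pose at the moment of the call.
- ticket.close_job(): hands the job in; it is judged then, once.
The state is a dict: "clock": time; "joints": joint angles; "qd": joint speeds; "tau": joint torques, N m; "tcp_pos": TCP position; "ee_rot": TCP orientation; "contact_force": force on the tool from outside, world axes, zero at the start; "torque": the same for the moment, N m; "finger_gap": finger opening in mm; "grip_force": force on a finger pad.
Only numpy, scipy, OpenCV 4.12 (cv2) and the standard library are available. Lean on these libraries where they do the work, as an engineer would, in place of code of your own. Each camera call takes 0.05 s, during which the arm holds its last target. There are 200 camera calls.

## Working session

There is one attempt and no reset: what is moved stays moved. The work goes in short steps, Python scripts to look and compute and a shell command to move; the robot and the scene stay as the last step left them, time stands still between calls to the robot, and variables do not carry over. Pictures are saved under pics/ and viewed, at most 10 in all, crops included, and the job is handed in when it is done.

```bash
mkdir -p pics; cat > h.py <<'E'
import numpy as np, cv2
from rig import telemetry, cams, ticket
def ray(m,u,v):
    x=(u-m["cx"])/m["fx"]; y=(v-m["cy"])/m["fy"]; a,b=x,y
    for _ in range(20):
        s=1+m["k1"]*(a*a+b*b); a,b=x/s,y/s
    T=np.array(m["extrinsics"]); return T[:3,3], T[:3,:3]@np.array([a,b,1])
def atz(m,u,v,z):
    o,d=ray(m,u,v); return o+d*(z-o[2])/d[2]
def tri(m1,p1,m2,p2):
    o1,d1=ray(m1,*p1); o2,d2=ray(m2,*p2); d1/=np.linalg.norm(d1); d2/=np.linalg.norm(d2)
    s=np.linalg.lstsq(np.c_[d1,-d2],o2-o1,rcond=None)[0]
    a,b=o1+s[0]*d1,o2+s[1]*d2; return (a+b)/2,np.linalg.norm(a-b)
E
python3 - <<'E'
from h import *
np.set_printoptions(precision=3,suppress=True)
for n in("scene","side"):
    m=cams.camera_model(n);print(n,np.array(m["extrinsics"])[:3])
    cv2.imwrite(f"pics/{n}0.png",cv2.resize(cams.read_camera(n)[:,:,::-1],(800,600),interpolation=2))
s=telemetry.sense();print(s["clock"],s["tcp_pos"],s["ee_rot"],s["finger_gap"])
E
```

```text
scene [[ -0.611   0.601  -0.515 998.751]
 [  0.791   0.474  -0.386 313.798]
 [  0.012  -0.643  -0.765 634.107]]
side [[ -0.986  -0.065   0.153 456.365]
 [ -0.166   0.474  -0.865 733.935]
 [ -0.016  -0.878  -0.478 449.254]]
0.1 [246.211 491.051 230.287] [-3.139  0.     2.677] 85.37939235802453
```

View pics/scene0.png

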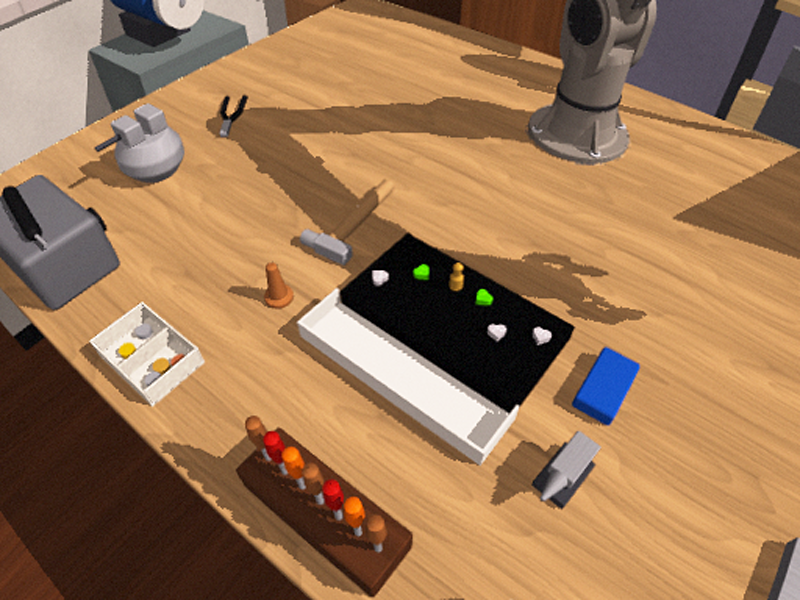

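View pics/side0.png

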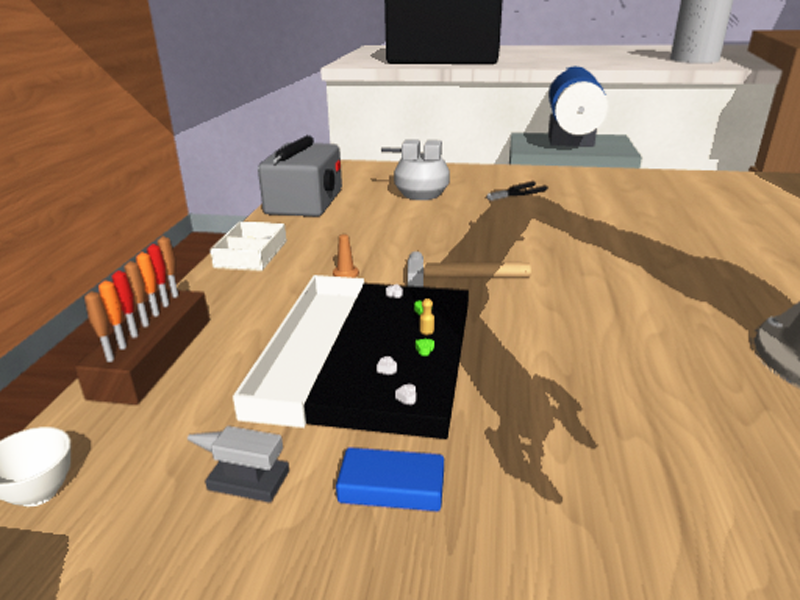

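The scene view shows, right to left along the board, silver (380,277), green (421,272), punch (456,277), green (484,298), silver (497,331) and silver (542,336). The tray is on the near-left side, and the side view agrees. I'll segment the blobs in both views to get positions.

```bash
cat > seg.py <<'E'
from h import *
np.set_printoptions(precision=1,suppress=True)
box={"scene":(215,150,370,262),"side":(200,178,302,282)}
def blobs(n,im):
    x0,y0,x1,y1=box[n]; hsv=cv2.cvtColor(im,cv2.COLOR_RGB2HSV); out={}
    for c,lo,hi in(("green",(40,120,60),(75,255,255)),("brass",(12,120,100),(30,255,255)),("silver",(0,0,90),(179,70,255))):
        k=np.zeros(im.shape[:2],np.uint8); k[y0:y1,x0:x1]=cv2.inRange(hsv,lo,hi)[y0:y1,x0:x1]
        N,L,S,C=cv2.connectedComponentsWithStats(k)
        out[c]=[(C[i],S[i]) for i in range(1,N) if 20<S[i][4]<400]
    return out
if __name__=="__main__":
    M={};
    for n in box:
        im=cams.read_camera(n); M[n]=cams.camera_model(n)
        for c,l in blobs(n,im).items():
            for C,S in l: print(n,c,C,S[4],S[:4],atz(M[n],*C,36 if c!="brass" else 52))
        x0,y0,x1,y1=box[n]; z=5
        cv2.imwrite(f"pics/{n}1.png",cv2.resize(im[y0:y1,x0:x1,::-1],None,fx=z,fy=z,interpolation=2))
E
python3 seg.py
```

```text
scene green [269.6 173.8] 88 [264 169  11  10] [545.8  -1.4  36. ]
scene green [309.3 190.2] 96 [304 185  12  11] [530.7  98.3  36. ]
scene silver [218.4 160.3] 105 [215 153  10  17] [ 586.9 -124.1   36. ]
scene silver [242.6 176.9] 88 [238 173  11  10] [592.1 -44.2  36. ]
scene silver [317.5 211.7] 97 [312 207  12  11] [570.2 144.3  36. ]
scene silver [346.2 214.1] 100 [341 209  12  12] [537.7 196.4  36. ]
side green [267.4 196.2] 44 [265 192   6  10] [551.3   1.4  36. ]
side green [271.4 221.4] 114 [266 216  12  12] [530.5  99.7  36. ]
side brass [272.9 203.2] 168 [269 191   9  23] [532.8  57.   52. ]
side brass [240.8 278.3] 238 [208 273  78   9] [554.4 288.   52. ]
side silver [265.5 180. ] 50 [261 178  10   5] [565.8 -75.1  36. ]
side silver [252. 186.] 79 [247 182  11   9] [592.2 -41.1  36. ]
side silver [247.1 233.9] 127 [241 228  13  12] [569.9 148.3  36. ]
side silver [259.7 252. ] 143 [253 246  14  13] [538.7 198.8  36. ]
```

View pics/scene1.png

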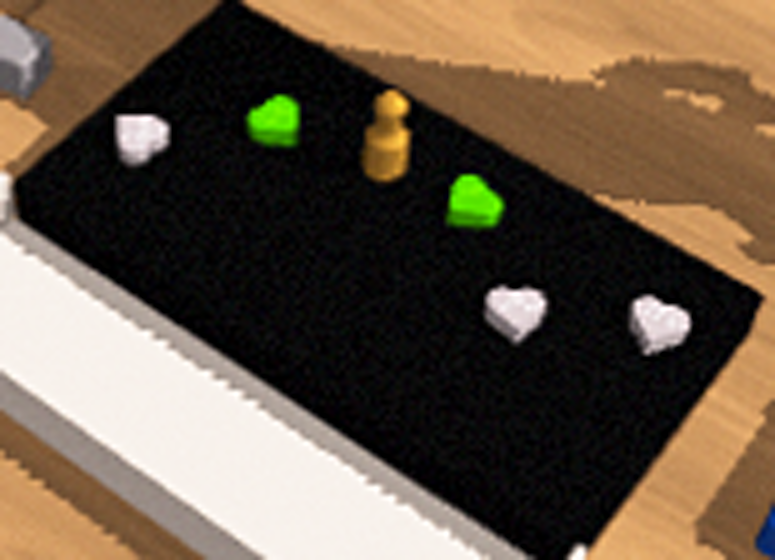

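View pics/side1.png

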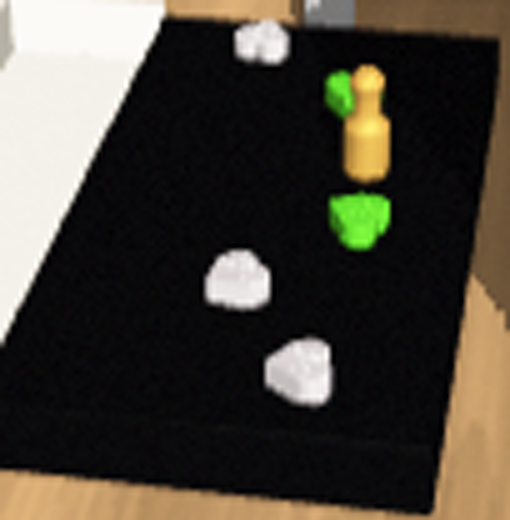

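```bash
python3 - <<'E'
from h import *
np.set_printoptions(precision=1,suppress=True)
a,b=cams.camera_model("scene"),cams.camera_model("side")
for n,p in(("backR",(261.2,149.6)),("nearR",(218.2,187.5)),("nearL",(330.5,260.5)),("backL",(367.4,209.2))): print(n,atz(a,*p,30))
for n,p in(("nearR",(232.6,181.4)),("backR",(299.6,186)),("backL",(287,267.3))): print("side",n,atz(b,*p,30))
for n,p,q in(("sR",(242.6,176.9),(252,186)),("sM",(317.5,211.7),(247.1,233.9)),("sL",(346.2,214.1),(259.7,252)),("g2",(309.3,190.2),(271.4,221.4)),
 ("punchhead",(215+391/5,150+103/5),(200+368/5,178+78/5)),("punch bottomish",(215+385/5,150+165/5),(200+366/5,178+168/5))): print(n,*tri(a,p,b,q))
print(atz(a,215+385/5,150+178/5,30),atz(b,200+366/5,178+181/5,30))
E
```

```text
backR [488.6 -70.   30. ]
nearR [647.2 -70.5  30. ]
nearL [650.9 225.5  30. ]
backL [492.4 225.7  30. ]
side nearR [643.7 -69.1  30. ]
side backR [485.5 -67.   30. ]
side backL [489.2 225.4  30. ]
sR [592.3 -44.1  35. ] 1.5428367288940248
sM [569.9 144.5  34.2] 1.891202811103904
sL [538.3 196.8  35.4] 2.0773711251348117
g2 [530.5  98.2  35.3] 0.7722505649673844
punchhead [532.4  52.2  71.3] 0.4883735368955867
punch bottomish [532.4  53.1  29.9] 0.22660510364058548
[538.9  57.5  30. ] [531.2  63.5  30. ]
```

The board is square to the world axes within 0.7°, with its far edge at x≈648. Silvers are at (592,-43), (570,146) and (538,197). Next I'll go above and behind the left silver, with tool x along world -x and the fingers nearly shut.

```bash
python3 -m handwheel '[[0.009,[-0.06,-0.025,0],-6],[0.009,[-0.09,-0.037,0],-12],[0.009,[-0.12,-0.05,0.02],-18],[0.009,[-0.15,-0.062,0.03],-24],[0.009,[-0.18,-0.075,0.04],-25.9],[0.009,[-0.215,-0.09,0.05],-25.9],[0.009,[-0.25,-0.104,0.06],-25.9],[0.009,[-0.285,-0.118,0.07],-25.9],[0.009,[-0.32,-0.133,0.08],-25.9],[0.009,[-0.359,-0.149,0.08],-25.9],[0.009,[-0.359,-0.149,0.08],-25.9],[0.009,[-0.359,-0.149,0.08],-25.9]]'
```

```text
clock: 1.2
tcp_pos: [502.6, 193.5, 150.9]
ee_rot: [-3.14, 0.0, 3.121]
contact_force: [-0.2, 1.4, -0.3]
finger_gap: 8.9
grip_force: 0.0
```

```bash
python3 - <<'E'
from h import *
cv2.imwrite("pics/s2.png",cv2.resize(cams.read_camera("side")[120:320,150:417,::-1],(800,600)))
s=telemetry.sense();print(s["clock"],s["tcp_pos"],s["ee_rot"],s["finger_gap"],s["contact_force"])
E
```

```text
1.25 [500.99671647 196.55263284 150.99340718] [-3.14149924e+00 -6.87297114e-04  3.12582204e+00] 9.082757001275711 [0.58518642 1.64619927 0.29596528]
```

View pics/s2.png

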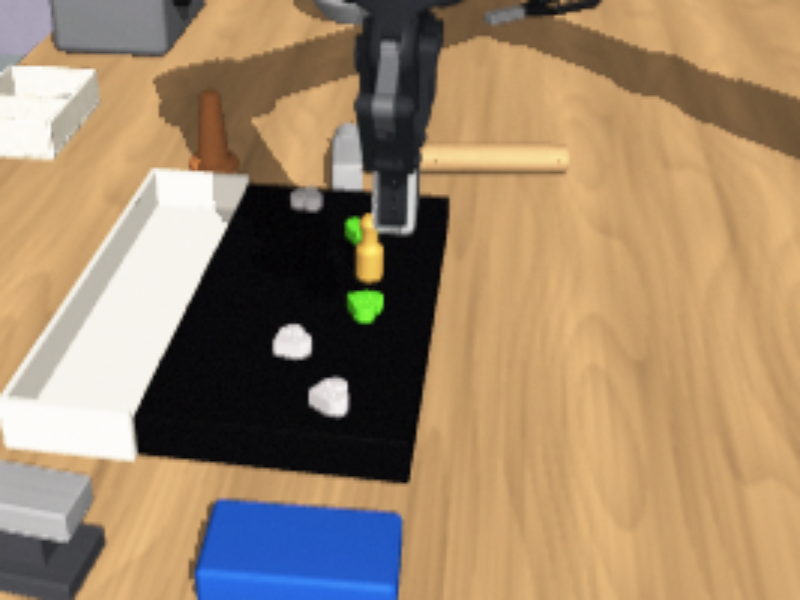

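The fingers are at about (393,230) in this crop, above and behind the left silver at (330,397). Everything is still in place. I'll descend behind it to z≈34 and check the height.

```bash
python3 -m handwheel '[[0.009,[0,0,0.03],0],[0.009,[0,0,0.06],0],[0.009,[0,0,0.085],0],[0.009,[0,0,0.1],0],[0.009,[0,0,0.11],0],[0.009,[0,0,0.116],0],[0.009,[0,0,0.117],0],[0.009,[0,0,0.117],0]]'
```

```text
clock: 1.92
tcp_pos: [500.9, 198.5, 34.9]
ee_rot: [3.141, 0.001, 3.13]
contact_force: [0.2, 0.0, 0.8]
finger_gap: 8.4
grip_force: 0.0
```

```bash
python3 -m handwheel '[[0.009,[-0.005,0,0.001],0],[0.009,[-0.011,0,0.001],0],[0.009,[-0.017,0,0.001],0],[0.009,[-0.023,0,0.001],0],[0.009,[-0.03,0,0.001],0],[0.009,[-0.037,0,0.001],0],[0.009,[-0.044,0,0.001],0],[0.009,[-0.051,0,0.001],0],[0.009,[-0.058,0,0.001],0],[0.009,[-0.065,0,0.001],0],[0.009,[-0.072,0,0.001],0],[0.009,[-0.079,0,0.001],0]]'; python3 - <<'E'
from seg import *
for n in box:
    m=cams.camera_model(n)
    for c,l in blobs(n,cams.read_camera(n)).items():
        for C,S in l: print(n,c,S[4],atz(m,*C,36))
E
```

```text
clock: 2.92
tcp_pos: [580.4, 196.5, 33.2]
ee_rot: [-3.142, -0.0, 3.129]
contact_force: [-0.5, -0.3, -0.4]
finger_gap: 9.0
grip_force: 0.1
scene green 90 [545.8  -1.5  36. ]
scene green 94 [531.2  98.1  36. ]
scene silver 134 [ 588.  -120.8   36. ]
scene silver 89 [592.3 -44.1  36. ]
scene silver 87 [443.3 164.1  36. ]
scene silver 23 [496.  226.3  36. ]
scene silver 97 [570.4 144.2  36. ]
scene silver 149 [593.6 193.6  36. ]
side green 44 [551.3   1.4  36. ]
side green 114 [530.5  99.7  36. ]
side brass 175 [505.  -62.4  36. ]
side brass 167 [535.8  29.8  36. ]
side silver 56 [565.1 -73.5  36. ]
side silver 129 [623.   94.5  36. ]
side silver 124 [569.7 148.   36. ]
side silver 187 [596.5 195.2  36. ]
```

```bash
python3 -m handwheel '[[0.009,[-0.007,0,0],0],[0.009,[-0.014,0,0],0],[0.009,[-0.021,0,0],0],[0.009,[-0.028,0,0],0],[0.009,[-0.035,0,0],0],[0.009,[-0.042,0,0],0],[0.009,[-0.049,0,0],0],[0.009,[-0.056,0,0],0],[0.009,[-0.063,0,0],0],[0.009,[-0.07,0,0],0],[0.009,[-0.076,0,0],0],[0.009,[-0.076,0,0],0]]'; python3 - <<'E'
from h import *
a=cams.read_camera("scene")[140:300,190:400,::-1];b=cams.read_camera("side")[160:320,140:350,::-1]
cv2.imwrite("pics/s3.png",cv2.resize(np.hstack([a,b]),(798,304)))
E
```

```text
clock: 4.02
tcp_pos: [657.2, 195.2, 33.3]
ee_rot: [-3.141, 0.002, 3.128]
contact_force: [0.2, 0.2, 0.9]
finger_gap: 9.0
grip_force: 0.0
```

View pics/s3.png

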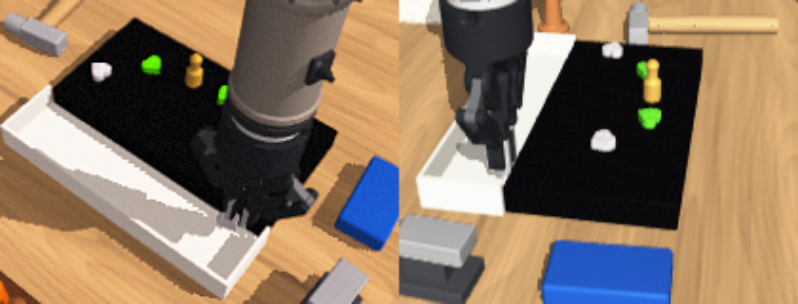

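The left silver has left the board and the fingers stand over the tray at (500,150) in the right half. Next I'll rise and go behind the middle silver, to (534,146).

```bash
python3 -m handwheel '[[0.009,[0,0,-0.03],0],[0.009,[0,0,-0.065],0],[0.009,[0.03,-0.012,-0.08],0],[0.009,[0.06,-0.025,-0.08],0],[0.009,[0.09,-0.038,-0.08],0],[0.009,[0.123,-0.0505,-0.08],0],[0.009,[0.123,-0.0505,-0.08],0],[0.009,[0.123,-0.0505,-0.06],0],[0.009,[0.123,-0.0505,-0.035],0],[0.009,[0.123,-0.0505,-0.015],0],[0.009,[0.123,-0.0505,-0.005],0],[0.009,[0.123,-0.0505,0],0]]'
python3 -m handwheel '[[0.009,[0,0,0],0],[0.009,[-0.004,0,0],0],[0.009,[-0.01,0,0],0],[0.009,[-0.016,0,0],0],[0.009,[-0.023,0,0],0],[0.009,[-0.03,0,0],0],[0.009,[-0.037,0,0],0],[0.009,[-0.044,0,0],0],[0.009,[-0.051,0,0],0],[0.009,[-0.058,0,0],0]]'
python3 - <<'E'
from h import *
a=cams.read_camera("scene")[140:300,190:400,::-1];b=cams.read_camera("side")[160:320,140:350,::-1]
cv2.imwrite("pics/s4.png",cv2.resize(np.hstack([a,b]),(798,304)))
E
```

```text
clock: 5.12
tcp_pos: [530.4, 146.5, 31.7]
ee_rot: [-3.141, -0.003, 3.129]
contact_force: [0.4, -0.0, -0.2]
finger_gap: 9.4
grip_force: 0.0
clock: 5.95
tcp_pos: [590.8, 145.9, 33.2]
ee_rot: [-3.142, -0.0, 3.129]
contact_force: [-0.6, 0.3, 0.9]
finger_gap: 8.9
grip_force: 0.1
```

View pics/s4.png

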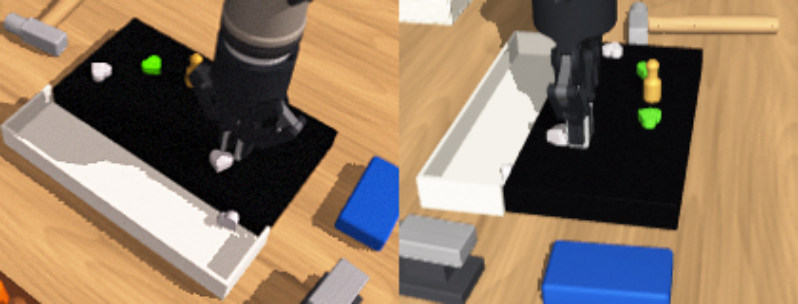

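The first heart is in the tray by the board's edge (228,218) and the second is riding ahead of the fingers (221,160). Continue pushing, then move to the right one.

```bash
python3 -m handwheel '[[0.009,[-0.007,0,0],0],[0.009,[-0.014,0,0],0],[0.009,[-0.021,0,0],0],[0.009,[-0.028,0,0],0],[0.009,[-0.035,0,0],0],[0.009,[-0.042,0,0],0],[0.009,[-0.049,0,0],0],[0.009,[-0.056,0,0],0],[0.009,[-0.063,0,0],0],[0.009,[-0.067,0,0],0],[0.009,[-0.067,0,0],0]]'
python3 -m handwheel '[[0.009,[0,0,-0.03],0],[0.009,[0,0,-0.065],0],[0.009,[0,0,-0.09],0],[0.009,[0.017,-0.03,-0.09],0],[0.009,[0.034,-0.06,-0.09],0],[0.009,[0.051,-0.095,-0.09],0],[0.009,[0.068,-0.125,-0.09],0],[0.009,[0.085,-0.155,-0.09],0],[0.009,[0.102,-0.1895,-0.09],0],[0.009,[0.102,-0.1895,-0.09],0],[0.009,[0.102,-0.1895,-0.09],0]]'
python3 - <<'E'
from seg import *
s=telemetry.sense();print(s["tcp_pos"],s["ee_rot"])
a=cams.read_camera("scene")[140:300,190:400,::-1];b=cams.read_camera("side")[160:320,140:350,::-1]
cv2.imwrite("pics/s5.png",cv2.resize(np.vstack([a,b]),(630,600*16//16),interpolation=2))
E
```

```text
clock: 6.97
tcp_pos: [658.1, 144.8, 33.2]
ee_rot: [-3.141, 0.001, 3.128]
contact_force: [-0.4, 0.4, -0.8]
finger_gap: 9.1
grip_force: 0.0
clock: 7.88
tcp_pos: [551.2, -46.8, 123.8]
ee_rot: [-3.14, -0.0, 3.122]
contact_force: [0.6, 1.1, -0.1]
finger_gap: 8.6
grip_force: 0.0
[551.2 -46.8 123.8] [-3.1 -0.   3.1]
```

View pics/s5.png

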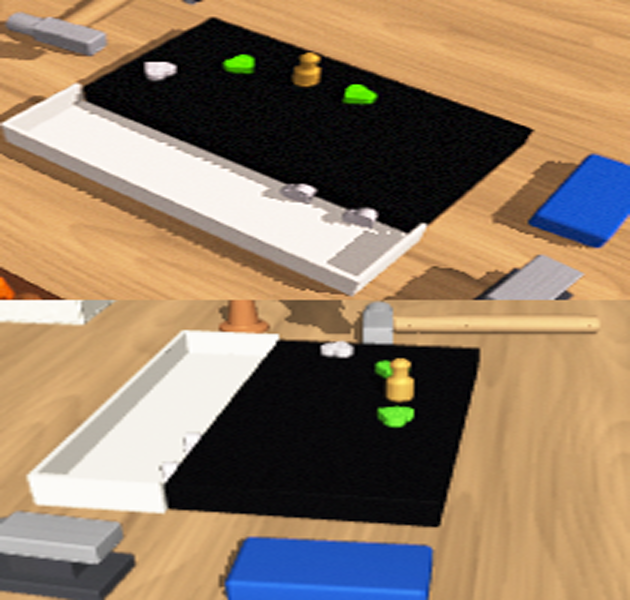

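Two hearts now lean against the board's side in the tray, at (297,190) and (360,215), and the bystanders haven't moved. Now the third.

```bash
python3 -m handwheel '[[0.009,[0,0,0],0],[0.009,[0,0,0],0],[0.009,[0,0,0.03],0],[0.009,[0,0,0.055],0],[0.009,[0,0,0.075],0],[0.009,[0,0,0.085],0],[0.009,[0,0,0.09],0],[0.009,[0,0,0.09],0]]'
python3 -m handwheel '[[0.009,[-0.004,0,0],0],[0.009,[-0.01,0,0],0],[0.009,[-0.017,0,0],0],[0.009,[-0.024,0,0],0],[0.009,[-0.031,0,0],0],[0.009,[-0.038,0,0],0],[0.009,[-0.045,0,0],0]]'
python3 -m handwheel '[[0.009,[-0.007,0,0],0],[0.009,[-0.014,0,0],0],[0.009,[-0.021,0,0],0],[0.009,[-0.028,0,0],0],[0.009,[-0.035,0,0],0],[0.009,[-0.042,0,0],0],[0.009,[-0.049,0,0],0],[0.009,[-0.056,0,0],0],[0.009,[-0.058,0,0],0],[0.009,[-0.058,0,0],0]]'
python3 -m handwheel '[[0.009,[0,0,-0.03],0],[0.009,[0,0,-0.065],0],[0.009,[0,0,-0.1],0],[0.009,[0.04,0,-0.13],0],[0.009,[0.08,0,-0.16],0],[0.009,[0.12,0,-0.18],0],[0.009,[0.16,0,-0.18],0],[0.009,[0.2,0,-0.18],0],[0.009,[0.2,0,-0.18],0],[0.009,[0.2,0,-0.18],0]]'
python3 - <<'E'
from seg import *
a=cams.read_camera("scene")[140:300,190:400,::-1];b=cams.read_camera("side")[160:320,140:350,::-1]
cv2.imwrite("pics/s6.png",cv2.resize(np.vstack([a,b]),(394,600),interpolation=2))
for n in box:
    m=cams.camera_model(n)
    for c,l in blobs(n,cams.read_camera(n)).items():
        for C,S in l: print(n,c,S[4],C)
E
```

```text
clock: 8.65
tcp_pos: [552.2, -42.4, 32.4]
ee_rot: [3.141, -0.002, 3.13]
contact_force: [0.1, 0.1, -0.7]
finger_gap: 8.9
grip_force: 0.0
clock: 9.23
tcp_pos: [598.6, -43.7, 33.5]
ee_rot: [-3.142, 0.0, 3.129]
contact_force: [0.1, -0.3, -0.5]
finger_gap: 9.2
grip_force: 0.1
clock: 10.07
tcp_pos: [656.3, -44.4, 33.2]
ee_rot: [-3.142, 0.0, 3.129]
contact_force: [-0.5, -0.9, -0.1]
finger_gap: 9.0
grip_force: 0.0
clock: 10.9
tcp_pos: [451.3, -42.0, 213.8]
ee_rot: [3.14, -0.002, 3.128]
contact_force: [-0.9, -0.4, -0.3]
finger_gap: 9.2
grip_force: 0.0
scene green 86 [269.5 173.8]
scene green 96 [309.3 190.2]
scene silver 128 [219.2 161. ]
side green 44 [267.4 196.2]
side green 114 [271.4 221.4]
side brass 43 [249.4 180.6]
side brass 266 [292.3 191.7]
side brass 167 [273.  203.2]
side silver 56 [265.7 180.3]
```

View pics/s6.png

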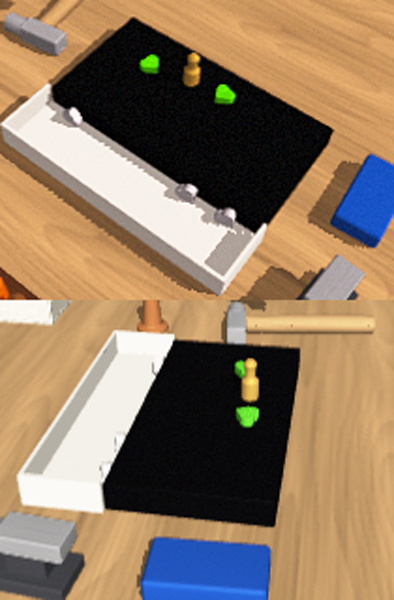

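All three silvers are in the tray along the board's side at (74,116), (188,191) and (227,215), with greens and punch unchanged to the pixel. A quick triangulation will check how high they sit.

```bash
python3 - <<'E'
from h import *
np.set_printoptions(precision=1,suppress=True)
a,b=cams.camera_model("scene"),cams.camera_model("side")
k=210/394;j=160/300
for p,q in(((74,116),(156,367)),((188,191),(119,441)),((227,215),(105,469))):
    P=(190+p[0]*k,140+p[1]*j);Q=(140+q[0]*k,160+(q[1]-300)*j)
    print(tri(a,P,b,Q),atz(a,*P,20)[:2])
s=telemetry.sense();print(s["clock"],s["qd"])
E
```

```text
(array([656.4, -29.9,  14.2]), np.float64(5.545272846218341)) [657.1 -29. ]
(array([657.7, 136. ,  16.6]), np.float64(1.813421546989528)) [658.8 136.3]
(array([657.6, 186.4,  18.4]), np.float64(1.5724353761883085)) [657.8 186.2]
11.1 [ 0.  0.  0. -0.  0.  0. -0.]
```

Their centres are at z≈14–18 and about 9 mm beyond the edge, well within limits, so I'm handing in.

```bash
python3 -c "from rig import ticket; print(ticket.close_job())"
```

```text
the job is handed in; nothing more can be done
None
```

I swept all three silver hearts off the board into the white tray and handed the job in at about 11 s; in the last pictures the green hearts and punch were unmoved, and no verdict was returned.

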